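# Third hand at the tacking jig

## Task

Take the larger steel plate out of the rack, stand it with its foot in the jig's channel, centred across the jig and leaning back on the copper nose bar, and let go of it. Then press it against the nose bar so that the sprung bar is pushed in about half of its travel (about 10 N), never all the way, with the foot still down in the channel, and finish while still holding that steady push, so that a colleague can tack the foot. Leave the other things on the bench and in the rack alone.

Things in the scene. Friction and masses are not known exactly. Their poses are not given: they have to be found in the camera images.
- plate_center (a point): Centre of the larger bare steel plate (100 wide, 150 tall, 6 thick, about 0.7 kg), loose, standing upright on its 100 x 6 foot in either of the rack's two slots. x: normal to its large faces, y: along its width, z: up along its height. It stands out 120 above the slot walls; grip it across its thickness at the top edge.
- plate_foot (a point): Middle of the plate's foot (underside), 75 below its centre; same axes as the plate's centre.
- rack: Fixed low red rack for offcuts, 150 (x) x 120 (y), base 12 thick; origin at the middle of its underside on the bench. Two slots along its y, centred at x = -40 and +40: slot floor 12 above the bench, slot 11 wide between walls 4 thick that reach 42 above the bench.
- jig: Fixed tacking jig. Origin on the bench under the middle of the foot channel; +x points from the channel to the nose bar and spring housing (away from the robot), y along the channel, z up. Steel base plate 10 thick, x from -50 to 150, y from -80 to 80. Grey spring housing: x from 55 to 105, 90 wide, top 88 above the bench.
- channel (a point): Middle of the channel's floor, 10 above the jig's origin; axes as the jig's. The channel is 16 wide, from two toe lugs (back faces at x = -8; 22 long, 12 high, centred at y = -36 and 36) to a rib 6 high at x = 8 to 16. A plate with its foot in it leans back towards +x on the nose bar, about 5 to 16 degrees from upright, and stays there by itself.
- nose_front (a point): Front-most point, in the middle, of the nose bar: a level round copper bar, 20 diameter, 84 long, parallel to the channel, axis 75 above the bench and at x = 25 in the jig's frame when out (so this point is at x = 15). It slides straight back along the jig's +x. Axes as the jig's.
- nose (a joint): How far the nose bar is pushed in, m: 0 out, 0.010 half, 0.020 at its end stop. Its spring needs about 4 N to start and 0.6 N more per mm (10 N at half); the leaning plate's weight gives up to 2 N of that and alone does not move it. Its two guide rods stick out behind the housing: 20 mm when out, 30 at half, 40 at the stop.
- offcut: Bystander: the smaller steel plate (60 wide, 100 tall, 6 thick) standing in the rack's other slot, 80 from the larger one; origin at the middle of its foot.
- tube: Bystander: a loose 100 mm length of 40 mm square steel tube lying on the bench; origin at the middle of its underside, x along it.
- hammer: Bystander: hammer lying on the bench, handle towards its own -x.
- brush: Bystander: wooden-handled brush lying on the bench, handle towards its own -x.
Not all that is in view belongs to the job. What is shaped like the part that bears plate_center but pink or yellow is not meant.

How it is judged:
On the way:
1. the plate stands in the channel, centred, leaning on the nose bar, let go (x of plate_foot in the frame of jig between -0.012 and 0.012 m and y of plate_foot in the frame of jig between -0.025 and 0.025 m and z of plate_foot in the frame of jig below 0.017 m and angle between plate_center's own z axis and vertical between 0.05 and 0.4 rad and contact force between plate and nose above 0.1 N and contact force between each of the arm, the fingers and plate below 0.1 N and value of joint nose below 0.004 m), for 0.2 s.
At the end, for the whole second after the job is handed in: The robot is pressing on the plate (over 2 N) and the plate on the nose bar with 5 to 16 N, the bar 5 to 15 mm in and steady for the last second, the plate's foot still in the channel (on its floor within 7 mm) and within 25 mm of the jig's middle (x of plate_foot in the frame of jig between -0.012 and 0.012 m and y of plate_foot in the frame of jig between -0.025 and 0.025 m and z of plate_foot in the frame of jig below 0.017 m and value of joint nose between 0.005 and 0.015 m and contact force between plate and nose between 5 and 16 N and contact force between any of the fingers, the arm and plate above 2 N and angle between plate_center's own z axis and vertical below 0.65 rad and linear speed of plate below 0.02 m/s); the arm keeps its last pose, push and grip.
It fails at once if the nose bar is driven against its end stop (value of joint nose above 0.0195 m).
It fails at once if the offcut is disturbed (distance of offcut from where it was at the start of the episode above 0.02 m).
It fails at once if the tube is disturbed (distance of tube from where it was at the start of the episode above 0.02 m).
It fails at once if the hammer is disturbed (distance of hammer from where it was at the start of the episode above 0.02 m).
It fails at once if the brush is disturbed (distance of brush from where it was at the start of the episode above 0.02 m).
It also fails if it takes over 59 s, if anything falls off the work surface, if the arm or the gripper's body presses on something with over 40 N, if the wrist force passes 120 N, or if a joint passes its speed limit or range.

## Robot

A 6-joint arm with a two-finger parallel gripper is mounted at the origin on the work surface. World frame = base frame: x ahead of the robot, y to its left, z up, the work surface at z = 0. Lengths are in m, angles in rad, forces in N, time in s.
With the tool pointing down it reaches from about 0.35 to 0.975 m from the base axis. Payload 4.9 kg.
Tool frame: the origin (TCP) lies on the centre line of the jaws, within the pads' length; the fingertips stand 11 mm ahead of it and the grasp point (between the pads) lies 8 mm behind it (manip.finger_overhang is the distance from the TCP to the fingertips, in m); y points along the fingers, z is the direction in which the jaws open and shut, and the axes are right-handed (so a half turn about y gives the same grasp; the last joint's range is limited). The gripper opens to 85 mm and grips with 20 to 120 N. Pads are 22 mm wide; open, the fingers measure 114 mm over their backs; the gripper's body (76 mm by 85 mm) begins 54 mm behind the grasp point. The pads swing forward as they close: fully open they stand 13 mm farther back than shut.
Start: joints at [-0.119, 0.053, 1.613, -0, 1.476, -0.119], TCP at [0.625, 0, 0.242] pointing down, gripper open.
Joint ranges: [-3.01, 3.01], [-1.01, 2.22], [0.06, 2.58], [-1.02, 4.17], [0.09, 2.62], [-3.14, 3.14]. Speed limits (rad/s): [2.57, 2.57, 3.14, 3.14, 3.14, 3.14].

## Interface

Orientations are given as a unit quaternion [w, x, y, z].
In Python, from plant import readout, cams, workorder, manip gives the robot as it stands.
- The arm moves only by the tool play_rows, never from a script. Its arguments are lists of equal length, an entry for each row: "slide": the shift along the tool's x, y, z in cm, a list of three; "yaw": the turn about the tool's y in degrees; "grip": the closure, from -1 (fully open) to 1 (shut), so that 0 is half open. In form: {"slide": [[x, y, z], ...], "yaw": [yaw, ...], "grip": [grip, ...]}. A call has 1 to 12 rows; each row shifts and turns the commanded pose from where the row before left it, along the tool's axes as they then stand; what a row does not reach is not made up. A row lasts 1/10 s, in which the tool goes at most 50 mm and 8.59 degrees, less where a joint would pass 70% of its speed; a pose out of reach is approached as far as the arm can. A call with a gripper value outside its range is refused whole. The fingers move at their own pace and stop on an object; the grip force is fixed at half the most. Time passes only in rows, so rows that do not move let the fingers close. It gives the time, the measured TCP pose, the force and the opening at its end, in the units of the state.
- readout.state(): the state, without advancing time (a new reading comes with each control period).
- cams.grab_frame(name): name is "scene" or "side" or "wrist"; returns a dict with "image" (400x640x3 uint8, red, green, blue), "mtx" (3x3 intrinsics, pixels), "R" (3x3) and "t" (3): a world point X has camera coordinates R X + t; the wrist camera has in their place "mount" (4x4, takes a point from camera to tool coordinates, whose origin is the TCP and whose axes are the tool frame's). Camera axes: x right, y down, z forward; pixel columns grow to the right and rows downward; lengths in m; the calibration is good to about 2 mm. A picture is of the moment at which its call begins: read the wrist's pose just before it. There is no depth.
- workorder.job_done(): hands the job in, once; it reports no verdict.
The state is a dict: "time": time; "joint_pos": joint angles; "joint_vel": joint speeds; "joint_efforts": joint torques, N m; "tool_pos": TCP position; "tool_rot": TCP orientation; "contact_force": force on the tool from outside, world axes, zero at the start; "ft_torque": the same for the moment, N m; "gripper_width": opening from 0.0 (shut) to 1.0 (fully open).
Only numpy, scipy, OpenCV 4.12 (cv2) and the standard library are available. Lean on these libraries where they do the work, as an engineer would, in place of code of your own. Each camera call takes 0.05 s, during which the arm holds its last target.

## Working session

There is one attempt and no reset: what is moved stays moved. The work goes in short steps, Python scripts to look and compute and a tool call to move; the robot and the scene stay as the last step left them, time stands still between calls to the robot, and variables do not carry over. Pictures are saved under pics/ and viewed, and the job is handed in when it is done.

Besides the shell and the picture viewer there is one more tool, called after "Call:" by a JSON object that holds its "api" and its "payload". play_rows: Moves the arm, as the interface text tells. Its arguments: {"type":"object","properties":{"slide":{"type":"array","items":{"type":"array","items":{"type":"number"}}},"yaw":{"type":"array","items":{"type":"number"}},"grip":{"type":"array","items":{"type":"number"}}},"required":["slide","yaw","grip"]}

```bash
mkdir -p pics; ls; python3 - <<'E'
from plant import readout, cams, workorder, manip
import cv2
print(readout.state(), manip.finger_overhang, dir(manip))
for n in ("scene","side","wrist"):
    f=cams.grab_frame(n)
    cv2.imwrite(f"pics/{n}0.png",f["image"][:,:,::-1])
    print(n,{k:v.tolist() for k,v in f.items() if k!="image"})
E
```

```text
pics
{'time': 0.0, 'joint_pos': array([-1.18999512e-01,  5.33717925e-02,  1.61430657e+00, -3.11077999e-05,
        1.47599307e+00, -1.19043739e-01]), 'joint_vel': array([ 0.00081703,  0.00011734, -0.00092705, -0.00216685, -0.00320706,
        0.00158666]), 'joint_efforts': array([ 2.70554956e-04, -3.93670499e+01, -3.70175600e+01, -1.62778279e-04,
        6.93513779e-03, -6.06393527e-06]), 'tool_pos': array([6.24395060e-01, 6.46760731e-05, 2.41046230e-01]), 'tool_rot': array([ 0.49954862, -0.50047444,  0.50055889, -0.49941697]), 'contact_force': array([ 0.40264246,  0.06158062, -0.23001418]), 'ft_torque': array([ 0.01109882, -0.00610384,  0.01458912]), 'gripper_width': 0.9990734099261939} 0.011 ['IKError', '__class__', '__delattr__', '__dict__', '__dir__', '__doc__', '__eq__', '__format__', '__ge__', '__getattribute__', '__getstate__', '__gt__', '__hash__', '__init__', '__init_subclass__', '__le__', '__lt__', '__module__', '__ne__', '__new__', '__reduce__', '__reduce_ex__', '__repr__', '__setattr__', '__sizeof__', '__str__', '__subclasshook__', '__weakref__', 'finger_overhang']
scene 
[... 508 characters left out ...]
, 'R': [[-0.7487749744130358, -0.6628208433098219, 0.0021371398677279313], [-0.49636603814270697, 0.5585917889669914, -0.6645268764144678], [0.4392684758450926, -0.49864189853311863, -0.7472613084831949]], 't': [0.42805047454480233, 0.3455844367546473, 1.4151245680816187]}
wrist {'mtx': [[292.14879519952314, 0.0, 314.90632651604005], [0.0, 292.14879519952314, 202.14684546996767], [0.0, 0.0, 1.0]], 'mount': [[-0.0004645900727363209, 0.9551077803938489, 0.2962581846754549, -0.07620287223884833], [0.00018594889524642725, -0.2962581290145771, 0.955107892552348, -0.1317296960689444], [0.999999874789527, 0.0004988225274200386, -3.996265089794129e-05, -0.0006136950744657366], [0.0, 0.0, 0.0, 1.0]]}
```

View pics/scene0.png

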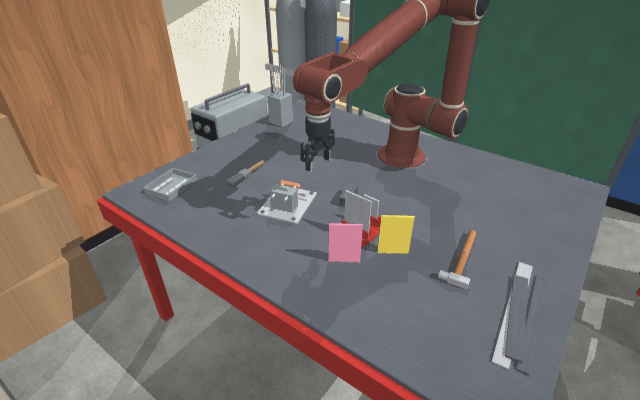

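View pics/side0.png

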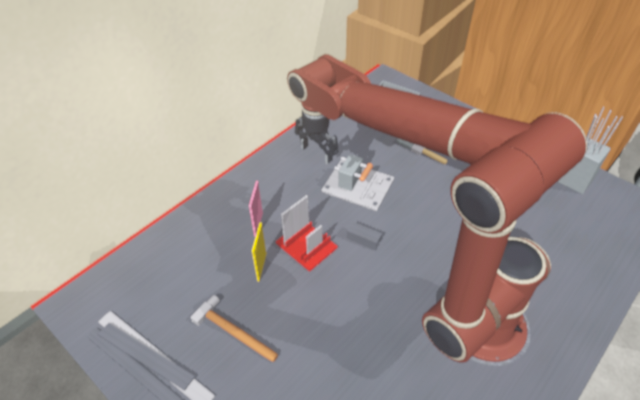

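View pics/wrist0.png

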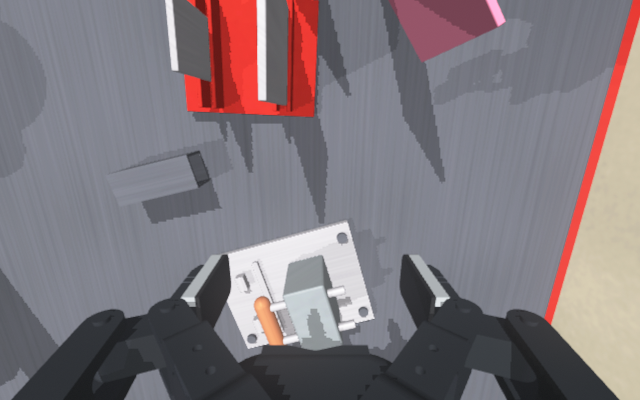

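```bash
python3 - <<'E'
import cv2
def c(n,x0,x1,y0,y1,s,o):
    im=cv2.imread(f"pics/{n}.png")[y0:y1,x0:x1]; cv2.imwrite(f"pics/{o}.png",cv2.resize(im,None,fx=s,fy=s,interpolation=cv2.INTER_CUBIC))
c("side0",225,405,140,290,4,"side0c")
c("scene0",240,440,165,275,4,"scene0c")
E
```

```text
(no output)
```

View pics/side0c.png

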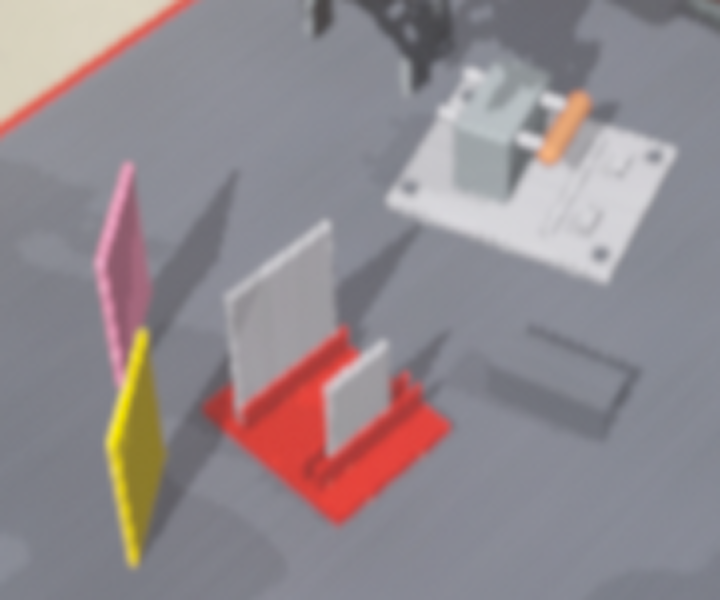

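View pics/scene0c.png

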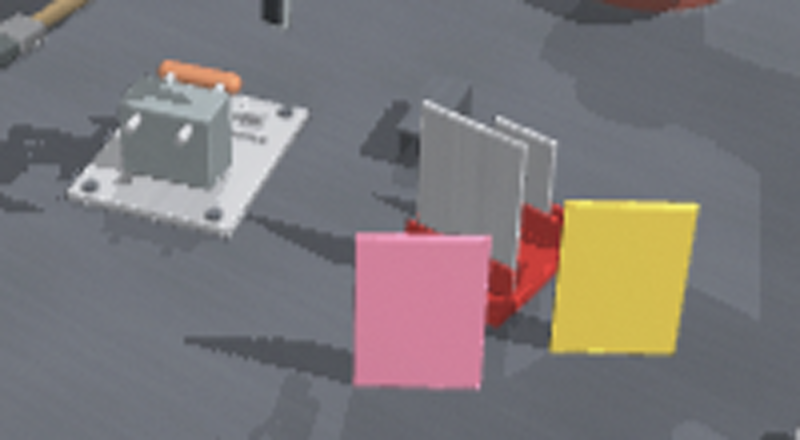

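```bash
python3 - <<'E'
import cv2
def c(n,x0,x1,y0,y1,s,o):
    im=cv2.imread(f"pics/{n}.png")[y0:y1,x0:x1]; cv2.imwrite(f"pics/{o}.png",cv2.resize(im,None,fx=s,fy=s,interpolation=cv2.INTER_CUBIC))
c("wrist0",150,350,0,130,4,"wrist0a")
c("wrist0",210,400,210,355,4,"wrist0b")
E
```

```text
(no output)
```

View pics/wrist0a.png

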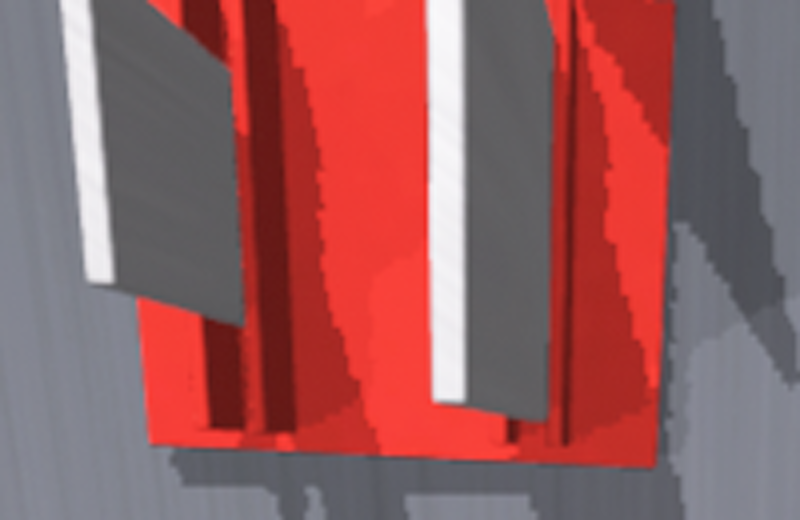

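View pics/wrist0b.png

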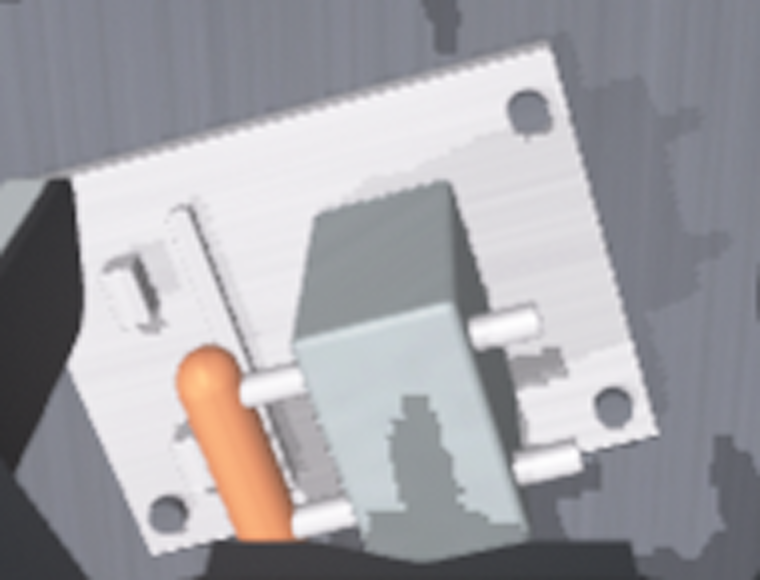

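```bash
cat > h.py <<'E'
import numpy as np, cv2
from scipy.optimize import least_squares
from scipy.spatial.transform import Rotation as Ro
M={"scene":np.array([[401.31024,0,324.56862],[0,401.31024,200.75985],[0,0,1]]),"side":np.array([[517.27176,0,329.52836],[0,517.27176,197.95229],[0,0,1]]),"wrist":np.array([[292.1488,0,314.90633],[0,292.1488,202.14685],[0,0,1]])}
EX={"scene":(np.array([[-0.5917656047957844,0.8061086817277247,0.0015040691039880834],[0.4665755293135572,0.34403414460926734,-0.8148299103424861],[-0.6573589159861254,-0.4814865528611985,-0.5796981585164704]]),np.array([0.3508051101639054,-0.20453689982702983,1.824871758782091])),
"side":(np.array([[-0.7487749744130358,-0.6628208433098219,0.0021371398677279313],[-0.49636603814270697,0.5585917889669914,-0.6645268764144678],[0.4392684758450926,-0.49864189853311863,-0.7472613084831949]]),np.array([0.42805047454480233,0.3455844367546473,1.4151245680816187]))}
MT=np.array([[-0.0004645900727363209,0.9551077803938489,0.2962581846754549,-0.07620287223884833],[0.00018594889524642725,-0.2962581290145771,0.955107892552348,-0.1317296960689444],[0.999999874789527,0.0004988225274200386,-3.996265089794129e-05,-0.0006136950744657366],[0,0,0,1]])
def Rq(q): return Ro.from_quat([q[1],q[2],q[3],q[0]]).as_matrix()
def wrist_ex(pos,q):
    Rt=Rq(q); Rc=Rt@MT[:3,:3]; c=Rt@MT[:3,3]+pos
    return Rc.T,-Rc.T@c
def proj(cam,X,ex=None):
    R,t=ex if ex else EX[cam]; Y=np.atleast_2d(X)@R.T+t; u=Y@M[cam].T; return u[:,:2]/u[:,2:]
def place(p,L):
    c,s=np.cos(p[2]),np.sin(p[2]); L=np.atleast_2d(L); return np.c_[p[0]+c*L[:,0]-s*L[:,1],p[1]+s*L[:,0]+c*L[:,1],L[:,2]]
def fit(obs,p0,wex=None):
    # obs: (cam, local xyz, uv)
    def r(p): return np.concatenate([(proj(c,place(p,l),wex if c=="wrist" else None)[0]-uv) for c,l,uv in obs])
    s=least_squares(r,p0,loss="soft_l1"); return s.x,r(s.x).reshape(-1,2)
E
python3 - <<'E'
from h import *
np.set_printoptions(suppress=True,precision=4)
w=wrist_ex(np.array([.62439506,.00006,.24104623]),[.49954862,-.50047444,.50055889,-.49941697])
print(Rq([.49954862,-.50047444,.50055889,-.49941697]))
S=lambda x,y:("side",(225+x/4,140+y/4)); C=lambda x,y:("scene",(240+x/4,165+y/4))
A=lambda x,y:("wrist",(150+x/4-.4,y/4-.4)); B=lambda x,y:("wrist",(210+x/4-.4,210+y/4-.4))
mk=lambda L:[(c,np.array(l),np.array(uv)) for (c,uv),l in L]
jig=mk([(S(388,202),(.15,-.08,.01)),(S(605,280),(-.05,-.08,.01)),(S(677,150),(-.05,.08,.01)),
(C(70,192),(.15,.08,.01)),(C(232,232),(.15,-.08,.01)),(C(307,110),(-.05,-.08,.01)),
(B(549,42),(.15,-.08,.01)),(B(657,433),(.15,.08,.01)),(B(153,555),(-.05,.08,.01)),(B(450,303),(.105,-.045,.088)),(B(297,343),(.055,-.045,.088))])
for p0 in ([.62,0,0],[.62,0,.5]):
  p,r=fit(jig,p0,w); print("jig",p,np.degrees(p[2]));print(r.T)
rk=mk([(S(205,408),(.075,-.06,.012)),(S(340,522),(-.075,-.06,.012)),(S(452,427),(-.075,.06,.012)),
(A(150,443),(-.075,.06,.012)),(A(655,467),(.075,.06,.012))])
p,r=fit(rk,[.6,-.25,0],w); print("rack",p,np.degrees(p[2]));print(r.T)
pl=mk([(A(432,402),(-.003,.05,.162)),(A(466,402),(.003,.05,.162)),(S(229,297),(-.003,-.05,.162)),(S(327,225),(-.003,.05,.162)),(C(423,101),(.003,.05,.162)),(C(522,149),(.003,-.05,.162))])
q,r=fit(pl,[.64,-.25,0],w); print("plate",q,np.degrees(q[2]));print(r.T)
print("slot",place(p,[.04,0,0]))
E
```

```text
[[ 0.     -0.0021  1.    ]
 [-1.      0.0002  0.    ]
 [-0.0002 -1.     -0.0021]]
jig [ 0.5479 -0.0638 -0.2916] -16.71004087487249
[[  21.6901    0.8169  -58.8669   38.6862  -26.1314   -0.6519   -0.7302
    11.6527  -13.9887    3.3033   -0.5773]
 [ -20.0843   -2.2684   50.564    20.2183  -12.3632   -0.3145   79.1828
  -120.0056 -195.3053   20.9051    0.0442]]
jig [ 0.5944 -0.217   1.6374] 93.81519804581667
[[  -0.8955  -20.1985   -0.2498   65.3904    0.3534  -62.0255   -1.0712
  -147.6783   -1.4564    0.6774   41.41  ]
 [  -0.1456  -52.4813   -0.0519  -12.8351   -0.675    11.8583    0.6805
   -89.7721    0.1085   -0.208    26.9532]]
rack [ 0.5444  0.0147 -0.0417] -2.391876234420572
[[ 52.7485  53.2239  -0.881   -0.5019   0.3621]
 [-42.6969 -46.4569  -0.5692  -0.2294  -0.6212]]
plate [0.5885 0.1335 3.0884] 176.9505185486571
[[  6.4492 -10.8588  -1.4971  -0.4452   1.4184   2.3128]
 [  0.4177  -0.0817  -0.2615  -0.9551  -0.4672  -1.1471]]
slot [[0.5844 0.0131 0.    ]]
```

```bash
python3 - <<'E'
from h import *
np.set_printoptions(suppress=True,precision=4)
w=wrist_ex(np.array([.62439506,.00006,.24104623]),[.49954862,-.50047444,.50055889,-.49941697])
S=lambda x,y:("side",(225+x/4,140+y/4)); C=lambda x,y:("scene",(240+x/4,165+y/4))
A=lambda x,y:("wrist",(150+x/4-.4,y/4-.4)); B=lambda x,y:("wrist",(210+x/4-.4,210+y/4-.4))
mk=lambda L:[(c,np.array(l)*[1,-1,1],np.array(uv)) for (c,uv),l in L]
jig=mk([(S(388,202),(.15,-.08,.01)),(S(605,280),(-.05,-.08,.01)),(S(677,150),(-.05,.08,.01)),
(C(70,192),(.15,.08,.01)),(C(232,232),(.15,-.08,.01)),(C(307,110),(-.05,-.08,.01)),
(B(549,42),(.15,-.08,.01)),(B(657,433),(.15,.08,.01)),(B(153,555),(-.05,.08,.01)),(B(450,303),(.105,-.045,.088)),(B(297,343),(.055,-.045,.088))])
jig_w=[o for o in jig if o[0]=="wrist"]
for o in (jig,jig_w):
  p,r=fit(o,[.62,0,0],w); print("jig",p,np.degrees(p[2]));print(r.T)
rk=mk([(S(205,408),(.075,-.06,.012)),(S(340,522),(-.075,-.06,.012)),(S(452,427),(-.075,.06,.012)),
(A(150,443),(-.075,.06,.012)),(A(655,467),(.075,.06,.012))])
p,r=fit(rk,[.6,.25,0],w); print("rack",p,np.degrees(p[2]));print(r.T)
pl=mk([(A(432,402),(-.003,.05,.162)),(A(466,402),(.003,.05,.162)),(S(229,297),(-.003,-.05,.162)),(S(327,225),(-.003,.05,.162)),(C(423,101),(.003,.05,.162)),(C(522,149),(.003,-.05,.162))])
q,r=fit(pl,[.64,.25,0],w); print("plate",q,np.degrees(q[2]));print(r.T)
print("slot",place(p,[.04,0,0]))
E
```

```text
jig [ 0.5447 -0.1816  0.2891] 16.561950886560144
[[-1.1846  0.2645 -0.5877 -0.1642  0.071   1.2262 -0.0067  0.3877 -0.3668
   0.8504 -3.3081]
 [-0.373  -0.5856 -0.3298  0.1769 -0.486  -0.0866  0.7685 -0.0081  0.2639
  -0.7772  0.1143]]
jig [ 0.5448 -0.1816  0.2895] 16.587977972226742
[[ 0.0785  0.5135 -0.2339  0.9684 -3.1878]
 [ 0.7108 -0.0659  0.256  -0.8291  0.0802]]
rack [ 0.5486  0.134  -0.0384] -2.198218424393851
[[-1.2658 -0.5187 -0.5455 -0.901  -0.115 ]
 [-0.4369 -0.4981 -0.6413  0.5551 -0.29  ]]
plate [ 0.5907  0.1335 -0.0656] -3.7592981608715643
[[-0.1381  0.1688 -0.766   0.5817  0.0522  0.7633]
 [-0.1861  0.4285  0.386  -0.1237  0.5368  0.1195]]
slot [[0.5886 0.1325 0.    ]]
```

Candidates: larger bare-steel plate at side (296,220) / scene (358,205), the offcut at side (315,238), pink at side (257,210), and yellow at side (259,252). I choose the taller, wider grey one, in the rack's far (+x) slot, and the crops confirm it is about 100 x 150 and unpainted.

Call:
{"api": "play_rows", "payload": {"slide": [[-4.45,0,-1.15],[-4.45,0,-1.15],[-4.45,0,-1.2],[0,0,0],[0,0,0],[0,0,0]], "yaw": [0,0,0,3,0,0], "grip": [-1,-1,-1,-1,-1,-1]}}

```text
time: 0.75
tool_pos: [0.5899, 0.1332, 0.242]
tool_rot: [0.487, -0.487, 0.513, -0.513]
contact_force: [0.7, 0.3, 0.7]
gripper_width: 1.003
```

```bash
cat > snap.py <<'E'
import sys,cv2
from plant import readout,cams
from h import *
s=readout.state()
print(round(s["time"],2),s["tool_pos"].round(4),s["tool_rot"].round(4),"F",s["contact_force"].round(2),"w",round(s["gripper_width"],3))
tag=sys.argv[1]
for n in sys.argv[2:]:
    cv2.imwrite(f"pics/{n}{tag}.png",cams.grab_frame(n)["image"][:,:,::-1])
E
python3 snap.py 1 wrist
```

```text
0.75 [0.5899 0.1332 0.242 ] [ 0.4868 -0.4871  0.5128 -0.5127] F [0.66 0.34 0.74] w 1.003
```

View pics/wrist1.png

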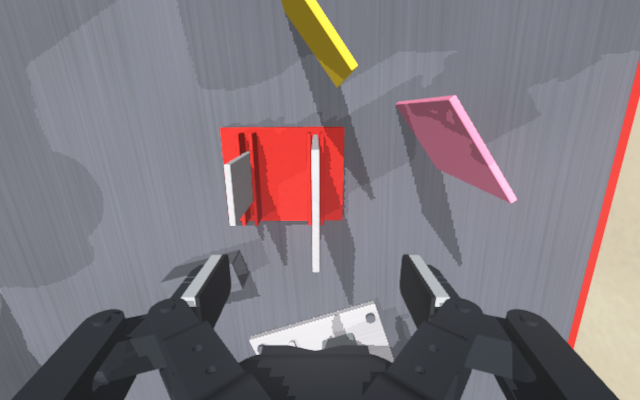

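```bash
python3 - <<'E'
from h import *
w=wrist_ex(np.array([.5899,.1332,.242]),[.4868,-.4871,.5128,-.5127])
for y in(-.05,.05): print(proj("wrist",place([.5897,.1335,-.052],[0,y,.162]),w))
E
```

```text
[[315.38339875 272.29618835]]
[[315.57055651 149.26848814]]
```

Call:
{"api": "play_rows", "payload": {"slide": [[0,3,0],[0,3,0],[0,2,0],[0,1.4,0],[0,0,0]], "yaw": [0,0,0,0,0], "grip": [-1,-1,-1,-1,-1]}}

```text
time: 1.3
tool_pos: [0.5887, 0.1325, 0.1456]
tool_rot: [0.485, -0.488, 0.514, -0.512]
contact_force: [0.2, -0.2, 0.1]
gripper_width: 1.0
```

Call:
{"api": "play_rows", "payload": {"slide": [[0,0,0],[0,0,0],[0,0,0],[0,0,0],[0,0,0],[0,0,0],[0,0,0],[0,0,0],[0,0,0],[0,0,0]], "yaw": [0,0,0,0,0,0,0,0,0,0], "grip": [1,1,1,1,1,1,1,1,1,1]}}

```text
time: 2.3
tool_pos: [0.5903, 0.1336, 0.1489]
tool_rot: [-0.487, 0.486, -0.513, 0.513]
contact_force: [-0.3, -0.2, 4.4]
gripper_width: 0.051
```

```bash
python3 snap.py 2 wrist
```

```text
2.3 [0.5903 0.1336 0.1489] [-0.4871  0.4864 -0.5127  0.5131] F [-0.32 -0.23  4.43] w 0.051
```

View pics/wrist2.png

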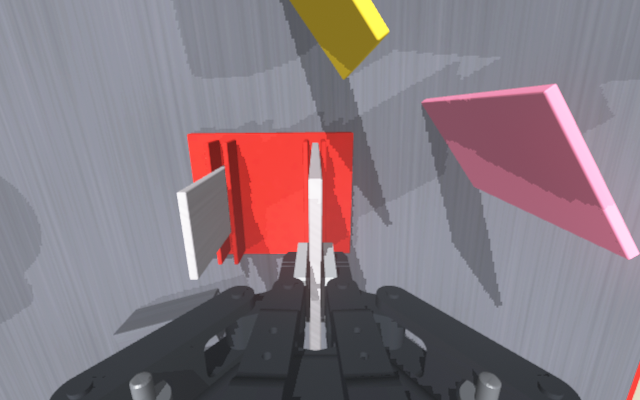

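Call:
{"api": "play_rows", "payload": {"slide": [[0,-1,0],[0,-3,0],[0,-3,0],[0,-3,0],[0,-1,0],[0,0,0],[0,0,0]], "yaw": [0,0,0,0,0,0,0], "grip": [1,1,1,1,1,1,1]}}

```text
time: 3.05
tool_pos: [0.5886, 0.1334, 0.2553]
tool_rot: [0.485, -0.488, 0.514, -0.512]
contact_force: [-0.7, -0.4, -8.3]
gripper_width: 0.055
```

```bash
python3 snap.py 3 side wrist
```

```text
3.05 [0.5886 0.1334 0.2553] [ 0.4854 -0.4881  0.5139 -0.5119] F [-0.67 -0.4  -8.3 ] w 0.055
```

View pics/side3.png

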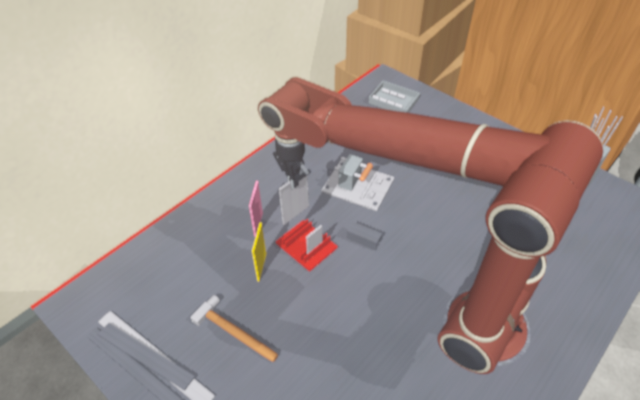

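Call:
{"api": "play_rows", "payload": {"slide": [[2,0,-0.2],[4,0,-0.3],[4.4,0,-0.4],[4.4,0,-0.4],[4.4,0,-0.4],[4.4,0,-0.4],[4.4,0,-0.4],[3.7,0,-0.2],[0,0,0],[0,0,0],[0,0,0],[0,0,0]], "yaw": [0,0,0,0,0,0,0,0,-6.5,-6.5,-6.6,0], "grip": [1,1,1,1,1,1,1,1,1,1,1,1]}}

```text
time: 4.35
tool_pos: [0.5456, -0.1815, 0.2561]
tool_rot: [-0.567, 0.567, -0.424, 0.422]
contact_force: [-0.7, 0.2, -7.3]
gripper_width: 0.058
```

```bash
python3 snap.py 4 scene side wrist; python3 - <<'E'
import cv2
im=cv2.imread("pics/side4.png")[110:230,260:410]; cv2.imwrite("pics/s4c.png",cv2.resize(im,None,fx=4,fy=4,interpolation=2))
E
```

```text
4.35 [ 0.5456 -0.1815  0.2561] [-0.5666  0.567  -0.424   0.4215] F [-0.71  0.18 -7.29] w 0.058
```

View pics/wrist4.png

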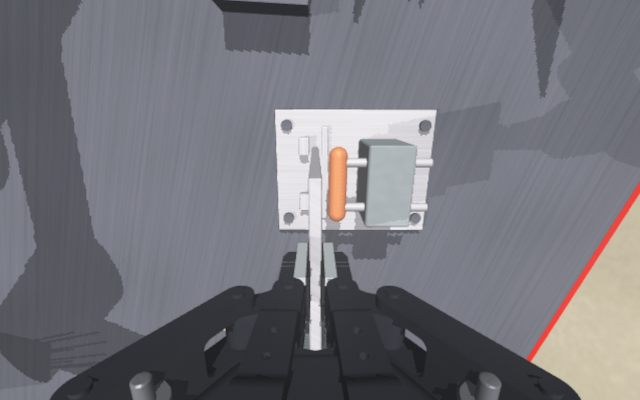

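View pics/s4c.png

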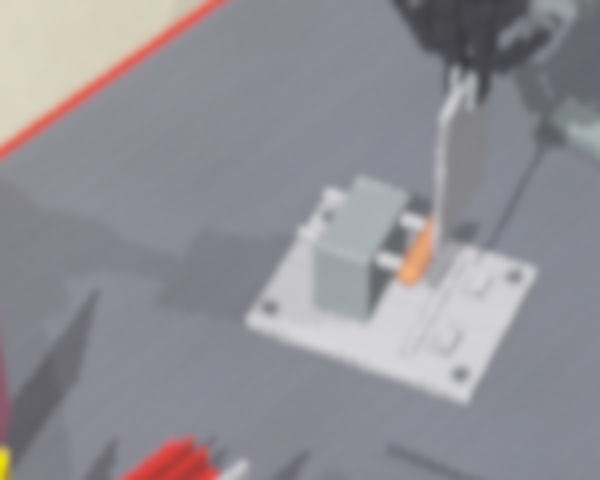

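```bash
python3 - <<'E'
import cv2
im=cv2.imread("pics/wrist4.png")[100:240,265:445]; cv2.imwrite("pics/w4c.png",cv2.resize(im,None,fx=4,fy=4,interpolation=2))
E
```

```text
(no output)
```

View pics/w4c.png

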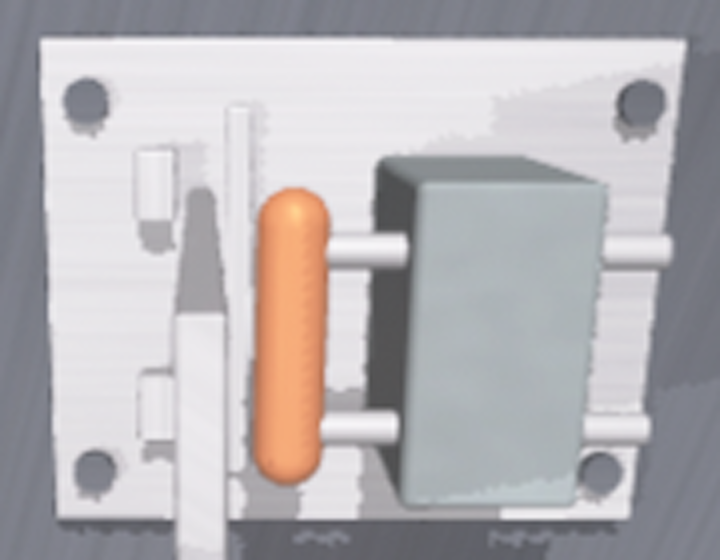

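```bash
python3 - <<'E'
from h import *
np.set_printoptions(suppress=True,precision=4)
pos=np.array([.5456,-.1815,.2561]);q=[-.5666,.567,-.424,.4215]
w=wrist_ex(pos,q)
B=lambda x,y:np.array((265+x/4-.4,100+y/4-.4))
L=[((40,40),(-.05,.08,.01)),((686,40),(.15,.08,.01)),((58,518),(-.05,-.08,.01)),((629,518),(.15,-.08,.01))]
p,r=fit([("wrist",np.array(l),B(*u)) for u,l in L],[.545,-.18,.29],w)
print(p,np.degrees(p[2]));print(r.T)
Rt=Rq(q);print("err tool cm",(Rt.T@(np.array([p[0],p[1],pos[2]])-pos))*100, "toolz",Rt[:,2],np.degrees(np.arctan2(Rt[1,2],Rt[0,2])))
E
```

```text
[ 0.5442 -0.1824  0.2889] 16.554922453843798
[[-0.4638  0.3378 -0.3319  0.4704]
 [-0.4229 -0.3181  0.4803  0.7174]]
err tool cm [ 0.0446  0.0003 -0.1622] toolz [ 0.9585  0.2851 -0.0026] 16.56506182975955
```

```bash
python3 - <<'E'
from h import *
np.set_printoptions(suppress=True,precision=1)
w=wrist_ex(np.array([.5456,-.1815,.2561]),[-.5666,.567,-.424,.4215])
for n,l in dict(lugA1=(-.008,.047,.022),lugA2=(-.008,.025,.022),lugB1=(-.008,-.025,.022),lugB2=(-.008,-.047,.022),rib1=(.008,.05,.016),rib2=(.016,.05,.016),rib3=(.008,0,.016),nosef=(.015,0,.075),noseb=(.035,0,.075),floor=(0,.03,.01)).items():
    u=proj("wrist",place([.5442,-.1824,.2889],np.array(l)),w)[0]; print(n,(u-[265,100]+.4)*4)
print((proj("wrist",np.array([.5456,-.1815,.118]),w)[0]-[265,100]+.4)*4)
E
```

```text
lugA1 [174.1 150.9]
lugA2 [174.5 222.9]
lugB1 [175.5 377.2]
lugB2 [175.9 441.4]
rib1 [226.  139.5]
rib2 [251.7 139.6]
rib3 [224.9 297.8]
nosef [253.9 341.1]
noseb [326.6 341.2]
floor [200.3 202. ]
[205.3 381.7]
```

Call:
{"api": "play_rows", "payload": {"slide": [[0,2,0],[0,3,0],[0,3,0],[0,1.4,0],[0,0.6,0],[0,0.3,0],[0,0,0],[0,0,0]], "yaw": [0,0,0,0,0,0,0,0], "grip": [1,1,1,1,1,1,1,1]}}

```text
time: 5.3
tool_pos: [0.5475, -0.1821, 0.1572]
tool_rot: [0.567, -0.567, 0.422, -0.424]
contact_force: [-0.4, -0.5, -7.6]
gripper_width: 0.053
```

```bash
python3 snap.py 5 wrist side;  python3 - <<'E'
import cv2
im=cv2.imread("pics/side5.png")[110:230,260:410]; cv2.imwrite("pics/s5c.png",cv2.resize(im,None,fx=4,fy=4,interpolation=2))
E
```

```text
5.3 [ 0.5475 -0.1821  0.1572] [ 0.5671 -0.5667  0.4215 -0.4237] F [-0.36 -0.51 -7.62] w 0.053
```

View pics/wrist5.png

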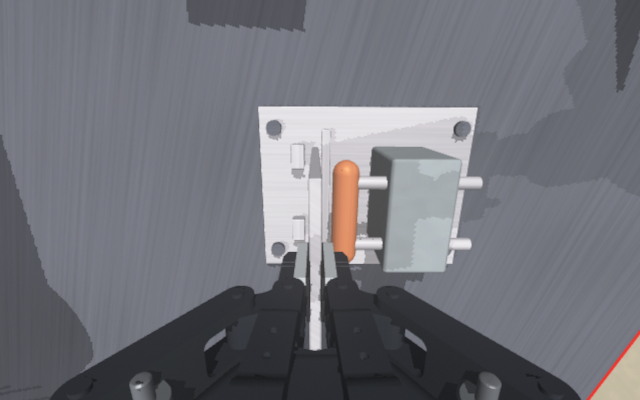

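View pics/s5c.png

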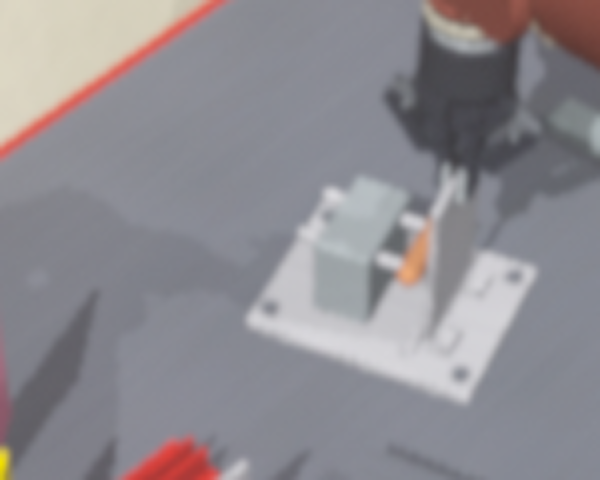

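```bash
python3 - <<'E'
import cv2
im=cv2.imread("pics/wrist5.png")[120:260,270:370]; cv2.imwrite("pics/w5c.png",cv2.resize(im,None,fx=4,fy=4,interpolation=2))
E
```

```text
(no output)
```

View pics/w5c.png

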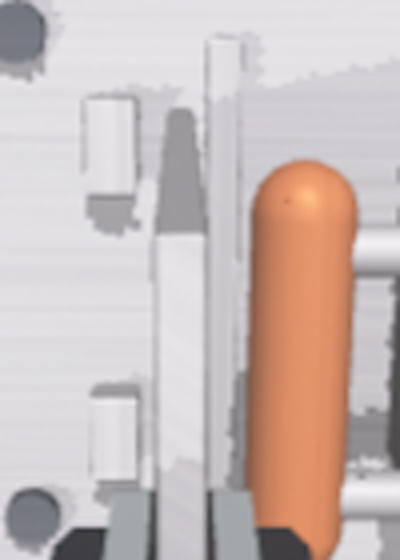

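Call:
{"api": "play_rows", "payload": {"slide": [[0,0,-0.3],[0,0,0],[0,0.3,0],[0,0.2,0],[0,0.2,0],[0,0,0],[0,0,0]], "yaw": [0,0,0,0,0,0,0], "grip": [1,1,1,1,1,1,1]}}

```text
time: 6.1
tool_pos: [0.5435, -0.1824, 0.1482]
tool_rot: [-0.567, 0.567, -0.423, 0.422]
contact_force: [-0.6, -0.1, -7.3]
gripper_width: 0.05
```

Call:
{"api": "play_rows", "payload": {"slide": [[0,0.1,0],[0,0.1,0],[0,0,0],[0,0,0]], "yaw": [0,0,0,0], "grip": [1,1,1,1]}}

```text
time: 6.5
tool_pos: [0.5442, -0.183, 0.1478]
tool_rot: [0.567, -0.567, 0.422, -0.423]
contact_force: [-2.1, -0.8, 3.3]
gripper_width: 0.057
```

```bash
python3 snap.py 6 wrist side;  python3 - <<'E'
import cv2,numpy as np
a=cv2.imread("pics/wrist6.png")[110:260,265:375];b=cv2.imread("pics/side6.png")[140:230,310:410]
a=cv2.resize(a,None,fx=3.6,fy=3.6,interpolation=2);b=cv2.resize(b,(400,360),interpolation=2)
b=cv2.copyMakeBorder(b,0,a.shape[0]-360,0,0,0);cv2.imwrite("pics/c6.png",np.hstack([a,b]))
E
```

```text
6.5 [ 0.5442 -0.183   0.1478] [ 0.567  -0.5669  0.4219 -0.4233] F [-2.1  -0.81  3.32] w 0.057
```

View pics/c6.png

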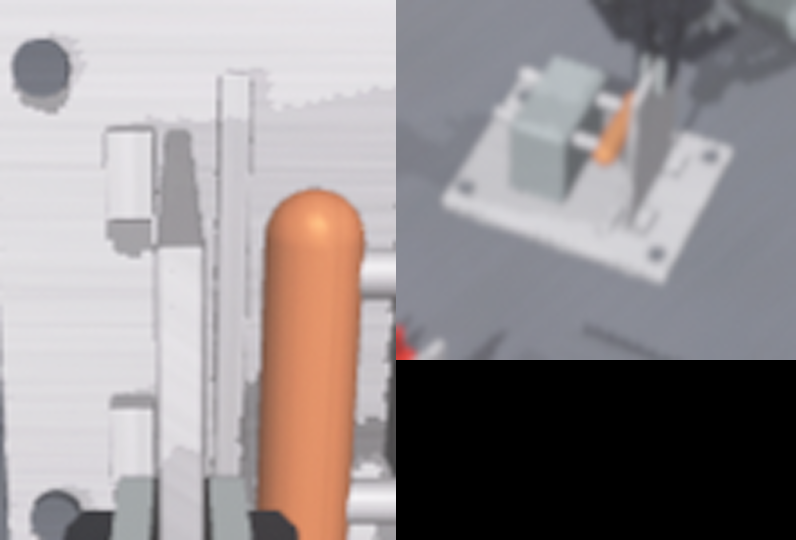

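Call:
{"api": "play_rows", "payload": {"slide": [[0,0,0],[0,0,0],[0,0,0],[0,0,0]], "yaw": [0,0,0,0], "grip": [0.7,0.4,0.4,0.4]}}

```text
time: 7.0
tool_pos: [0.5436, -0.1824, 0.1461]
tool_rot: [0.567, -0.567, 0.423, -0.423]
contact_force: [-0.1, 0.9, -0.1]
gripper_width: 0.299
```

```bash
cat > cc.py <<'E'
import cv2,numpy as np,sys
t=sys.argv[1]
a=cv2.imread(f"pics/wrist{t}.png")[100:400,200:460];b=cv2.imread(f"pics/side{t}.png")[130:230,310:410]
a=cv2.resize(a,None,fx=1.5,fy=1.5,interpolation=2);b=cv2.resize(b,(400,400),interpolation=2)
b=cv2.copyMakeBorder(b,0,a.shape[0]-400,0,0,0);cv2.imwrite(f"pics/c{t}.png",np.hstack([a,b]))
E
python3 snap.py 7 wrist side; python3 cc.py 7
```

```text
7.0 [ 0.5436 -0.1824  0.1461] [ 0.567  -0.5669  0.4226 -0.4226] F [-0.13  0.89 -0.09] w 0.299
```

View pics/c7.png

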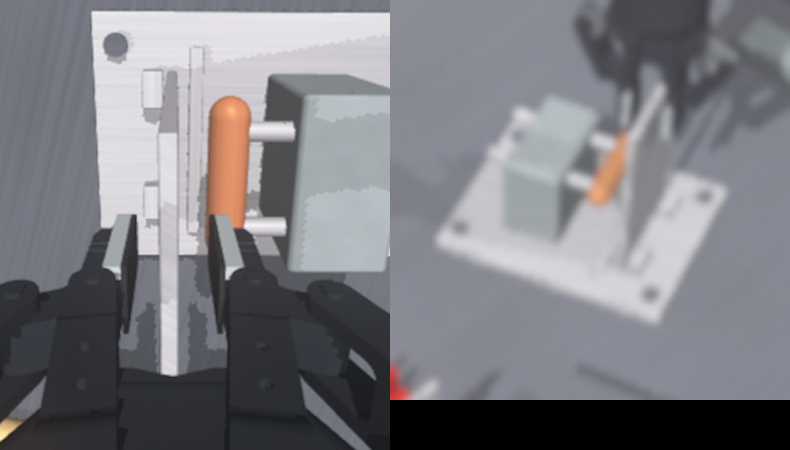

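Call:
{"api": "play_rows", "payload": {"slide": [[0,0,0.5],[0,0,0.3],[0,0,0.3],[0,0,0.3],[0,0,0.3],[0,0,0.3],[0,0,0.3],[0,0,0.3],[0,0,0.3],[0,0,0.3],[0,0,0],[0,0,0]], "yaw": [0,0,0,0,0,0,0,0,0,0,0,0], "grip": [0.4,0.4,0.4,0.4,0.4,0.4,0.4,0.4,0.4,0.4,0.4,0.4]}}

```text
time: 8.3
tool_pos: [0.5742, -0.1733, 0.1463]
tool_rot: [-0.567, 0.567, -0.423, 0.422]
contact_force: [-0.5, -0.3, -0.2]
gripper_width: 0.303
```

```bash
python3 snap.py 8 wrist side; python3 cc.py 8
```

```text
8.3 [ 0.5742 -0.1733  0.1463] [-0.5669  0.567  -0.4226  0.4225] F [-0.53 -0.29 -0.18] w 0.303
```

View pics/c8.png

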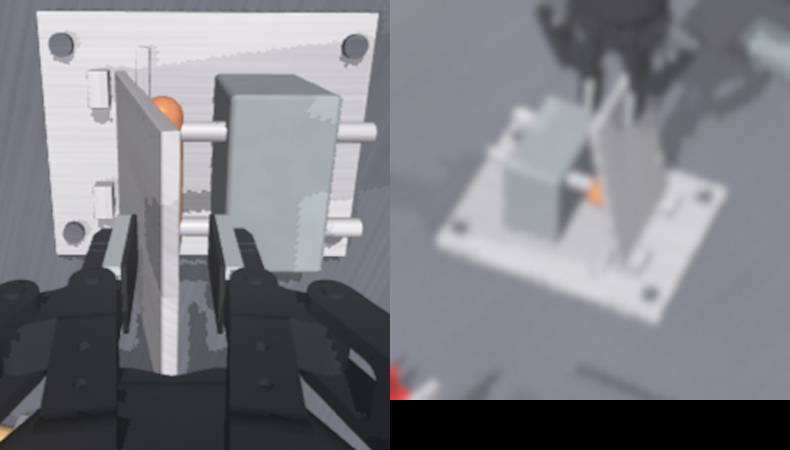

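Call:
{"api": "play_rows", "payload": {"slide": [[0,0,0],[0,0,0],[0,0,0],[0,0,0],[0,0,0],[0,-1,0],[0,-3,0],[0,-3,0],[0,-3,0],[0,0,0],[0,0,0]], "yaw": [0,0,0,0,0,0,0,0,0,0,0], "grip": [0,-0.3,-0.3,-0.3,-0.3,-0.3,-0.3,-0.3,-0.3,-0.3,-0.3]}}

```text
time: 9.5
tool_pos: [0.5747, -0.1736, 0.2478]
tool_rot: [0.567, -0.567, 0.422, -0.423]
contact_force: [0.5, -0.2, -0.9]
gripper_width: 0.649
```

```bash
python3 snap.py 9 wrist side scene; python3 cc.py 9;python3 - <<'E'
import cv2,numpy as np
im=cv2.imread("pics/scene9.png")[150:240,240:340]; a=cv2.resize(im,(400,360),interpolation=2)
im=cv2.imread("pics/side9.png")[140:230,310:410]; b=cv2.resize(im,(400,360),interpolation=2)
cv2.imwrite("pics/d9.png",np.hstack([a,b]))
E
```

```text
9.5 [ 0.5747 -0.1736  0.2478] [ 0.5672 -0.5668  0.4216 -0.4235] F [ 0.51 -0.24 -0.91] w 0.649
```

View pics/wrist9.png

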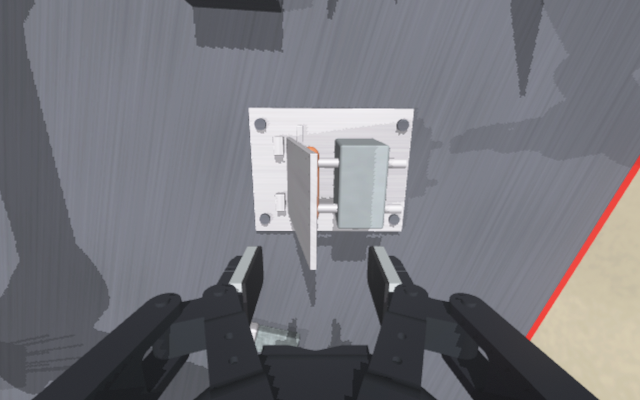

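View pics/d9.png

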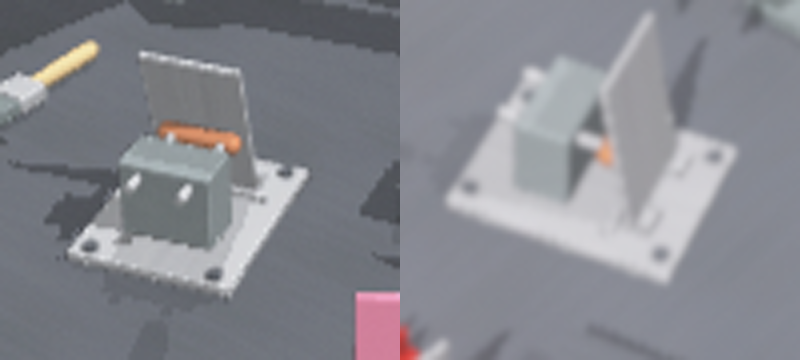

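```bash
python3 - <<'E'
import cv2
im=cv2.imread("pics/wrist9.png")[100:280,240:420]; cv2.imwrite("pics/w9c.png",cv2.resize(im,None,fx=3.3333,fy=3.3333,interpolation=2))
E
```

```text
(no output)
```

View pics/w9c.png

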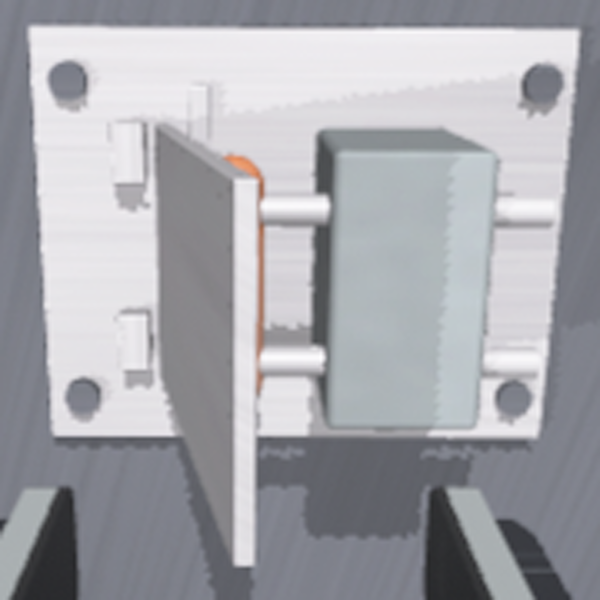

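```bash
python3 - <<'E'
from h import *
np.set_printoptions(suppress=True,precision=4)
w=wrist_ex(np.array([.5747,-.1736,.2478]),[.5672,-.5668,.4216,-.4235])
B=lambda x,y:np.array((240+x/3.3333-.4,100+y/3.3333-.4))
L=[((28,27),(-.05,.08,.01)),((580,27),(.15,.08,.01)),((53,437),(-.05,-.08,.01)),((540,438),(.15,-.08,.01))]
p,r=fit([("wrist",np.array(l),B(*u)) for u,l in L],[.545,-.18,.29],w); print(p,np.degrees(p[2]))
# plate: params xf,yf,tilt,yaw in jig frame; local (a thickness, b width, c height)
O=[((233,178),(-.003,.05,.15)),((258,178),(.003,.05,.15)),((233,565),(-.003,-.05,.15)),((253,565),(.003,-.05,.15)),((157,122),(-.003,.05,0))]
def pts(s,l):
    a,b,c=l; x=a*np.cos(s[2])+c*np.sin(s[2]); z=-a*np.sin(s[2])+c*np.cos(s[2])+.010+.003*np.sin(s[2])
    cy,sy=np.cos(s[3]),np.sin(s[3]); return np.array([s[0]+cy*x-sy*b, s[1]+sy*x+cy*b, z])
def R(s): return np.concatenate([proj("wrist",place(p,pts(s,l)),w)[0]-B(*u) for u,l in O])
s=least_squares(R,[0,0,.2,0]); print(s.x,R(s.x).reshape(-1,2).T)
E
```

```text
[ 0.5448 -0.1824  0.2885] 16.529449005543732
[-0.0014 -0.0035  0.205  -0.0068] [[-0.0857  0.1931 -0.4413  0.4164 -0.134 ]
 [-0.3964 -0.5504  0.966   0.2731 -0.0171]]
```

Call:
{"api": "play_rows", "payload": {"slide": [[0.1,0,-3.5],[0.1,0,-3.5],[0,0,0],[0,0,0],[0,3,0],[0,3,0],[0,3,0],[0,2.7,0],[0,0.5,0],[0,0,0],[0,0,0]], "yaw": [0,0,0,0,0,0,0,0,0,0,0], "grip": [0,1,1,1,1,1,1,1,1,1,1]}}

```text
time: 10.75
tool_pos: [0.5089, -0.1956, 0.1258]
tool_rot: [0.567, -0.567, 0.422, -0.423]
contact_force: [0.6, 0.1, 1.3]
gripper_width: 0.001
```

```bash
python3 snap.py 10 wrist side scene; cat > dd.py <<'E'
import cv2,numpy as np,sys
t=sys.argv[1]
im=cv2.imread(f"pics/scene{t}.png")[150:240,240:340]; a=cv2.resize(im,(400,360),interpolation=2)
im=cv2.imread(f"pics/side{t}.png")[140:230,310:410]; b=cv2.resize(im,(400,360),interpolation=2)
cv2.imwrite(f"pics/d{t}.png",np.hstack([a,b]))
E
python3 dd.py 10
```

```text
10.75 [ 0.5089 -0.1956  0.1258] [ 0.5672 -0.5669  0.4217 -0.4232] F [0.62 0.1  1.28] w 0.001
```

View pics/wrist10.png

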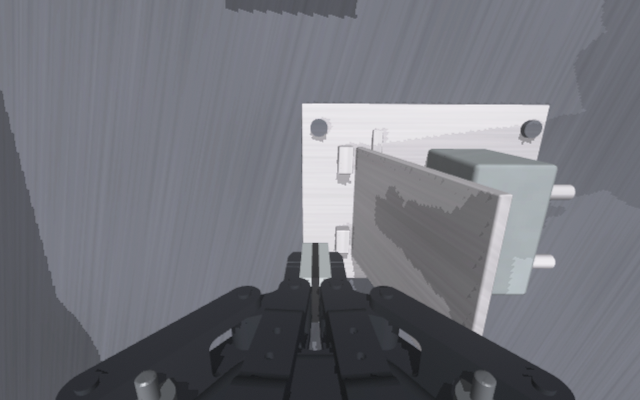

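View pics/d10.png

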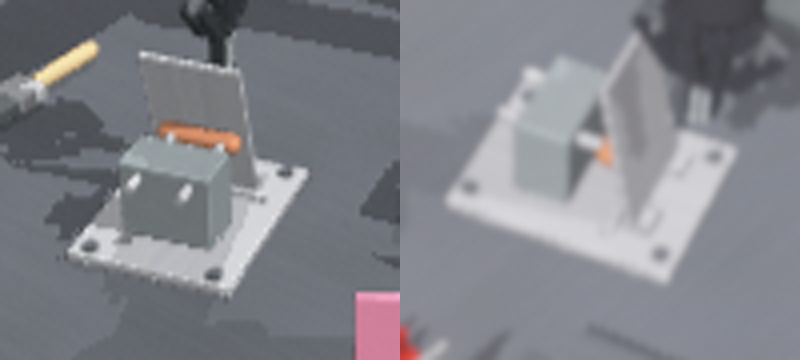

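Call:
{"api": "play_rows", "payload": {"slide": [[0,-1,0],[0,0,0],[0,0,1],[0,0,1],[0,0,0.8],[0,0,0.5],[0,0,0.3],[0,0,0],[0,0,0]], "yaw": [0,0,0,0,0,0,0,0,0], "grip": [1,1,1,1,1,1,1,1,1]}}

```text
time: 11.8
tool_pos: [0.5421, -0.185, 0.1341]
tool_rot: [-0.567, 0.567, -0.423, 0.422]
contact_force: [-0.3, 0.3, -0.4]
gripper_width: 0.002
```

```bash
python3 snap.py 11 wrist side scene; python3 dd.py 11
```

```text
11.8 [ 0.5421 -0.185   0.1341] [-0.5669  0.567  -0.4227  0.4224] F [-0.32  0.3  -0.45] w 0.002
```

View pics/wrist11.png

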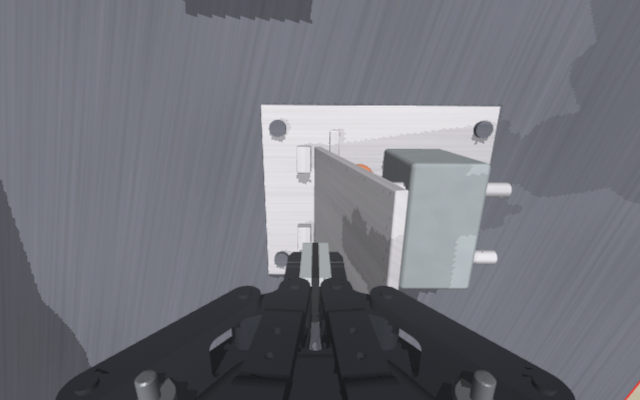

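View pics/d11.png

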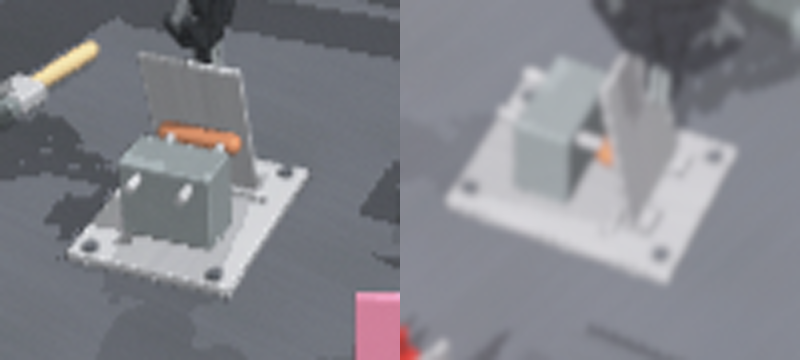

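Call:
{"api": "play_rows", "payload": {"slide": [[0,0,0.3],[0,0,0.3],[0,0,0],[0,0,0]], "yaw": [0,0,0,0], "grip": [1,1,1,1]}}

```text
time: 12.35
tool_pos: [0.548, -0.1832, 0.1343]
tool_rot: [-0.567, 0.567, -0.423, 0.423]
contact_force: [-0.3, -0.1, -0.3]
gripper_width: -0.0
```

Call:
{"api": "play_rows", "payload": {"slide": [[0,0,0.2],[0,0,0.2],[0,0,0],[0,0,0]], "yaw": [0,0,0,0], "grip": [1,1,1,1]}}

```text
time: 12.75
tool_pos: [0.5518, -0.1821, 0.1343]
tool_rot: [-0.567, 0.567, -0.423, 0.423]
contact_force: [-0.1, 0.0, 0.6]
gripper_width: -0.005
```

Call:
{"api": "play_rows", "payload": {"slide": [[0,0,0.2],[0,0,0.2],[0,0,0],[0,0,0]], "yaw": [0,0,0,0], "grip": [1,1,1,1]}}

```text
time: 13.15
tool_pos: [0.5555, -0.1809, 0.134]
tool_rot: [-0.567, 0.567, -0.423, 0.422]
contact_force: [-0.6, 0.2, -0.6]
gripper_width: 0.0
```

```bash
python3 snap.py 12 wrist side scene; python3 dd.py 12
```

```text
13.15 [ 0.5555 -0.1809  0.134 ] [-0.5669  0.567  -0.4228  0.4224] F [-0.57  0.25 -0.63] w 0.0
```

View pics/wrist12.png

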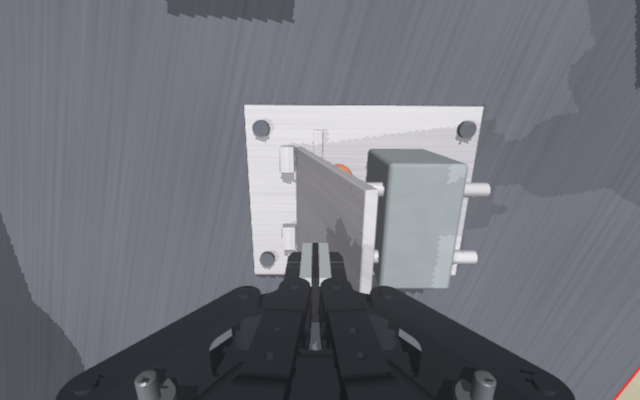

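View pics/d12.png

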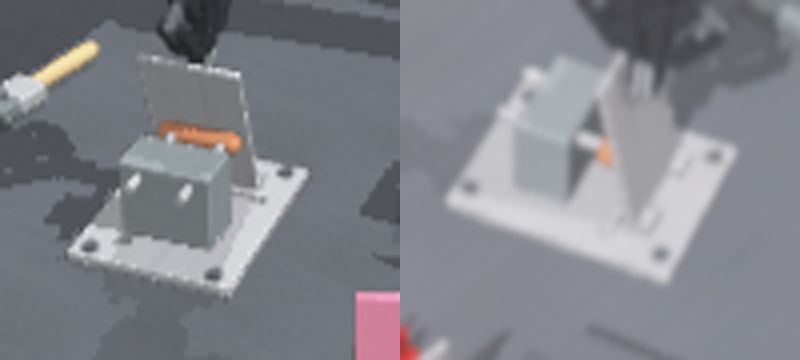

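Call:
{"api": "play_rows", "payload": {"slide": [[0,0,0.2],[0,0,0.1],[0,0,0],[0,0,0]], "yaw": [0,0,0,0], "grip": [1,1,1,1]}}

```text
time: 13.7
tool_pos: [0.5583, -0.1801, 0.1341]
tool_rot: [-0.567, 0.567, -0.423, 0.422]
contact_force: [-2.0, -0.5, -1.4]
gripper_width: -0.0
```

Call:
{"api": "play_rows", "payload": {"slide": [[0,0,0.2],[0,0,0.1],[0,0,0],[0,0,0]], "yaw": [0,0,0,0], "grip": [1,1,1,1]}}

```text
time: 14.1
tool_pos: [0.5613, -0.1793, 0.1342]
tool_rot: [-0.567, 0.567, -0.423, 0.422]
contact_force: [-3.5, -0.5, -0.8]
gripper_width: -0.001
```

Call:
{"api": "play_rows", "payload": {"slide": [[0,0,0.2],[0,0,0.1],[0,0,0],[0,0,0]], "yaw": [0,0,0,0], "grip": [1,1,1,1]}}

```text
time: 14.5
tool_pos: [0.5642, -0.1784, 0.1342]
tool_rot: [-0.567, 0.567, -0.423, 0.422]
contact_force: [-3.6, -0.9, -1.8]
gripper_width: -0.001
```

Call:
{"api": "play_rows", "payload": {"slide": [[0,0,0.1],[0,0,0.1],[0,0,0.1],[0,0,0],[0,0,0],[0,0,0]], "yaw": [0,0,0,0,0,0], "grip": [1,1,1,1,1,1]}}

```text
time: 15.1
tool_pos: [0.5671, -0.1776, 0.1343]
tool_rot: [0.567, -0.567, 0.423, -0.423]
contact_force: [-5.0, -1.4, -1.5]
gripper_width: -0.001
```

```bash
python3 snap.py 13 wrist side scene; python3 dd.py 13
python3 - <<'E'
import cv2
im=cv2.imread("pics/wrist13.png")[95:295,230:500]; cv2.imwrite("pics/w13c.png",cv2.resize(im,None,fx=2.9,fy=2.9,interpolation=2))
E
```

```text
15.1 [ 0.5671 -0.1776  0.1343] [ 0.5669 -0.5669  0.4226 -0.4226] F [-5.01 -1.44 -1.47] w -0.001
```

View pics/w13c.png

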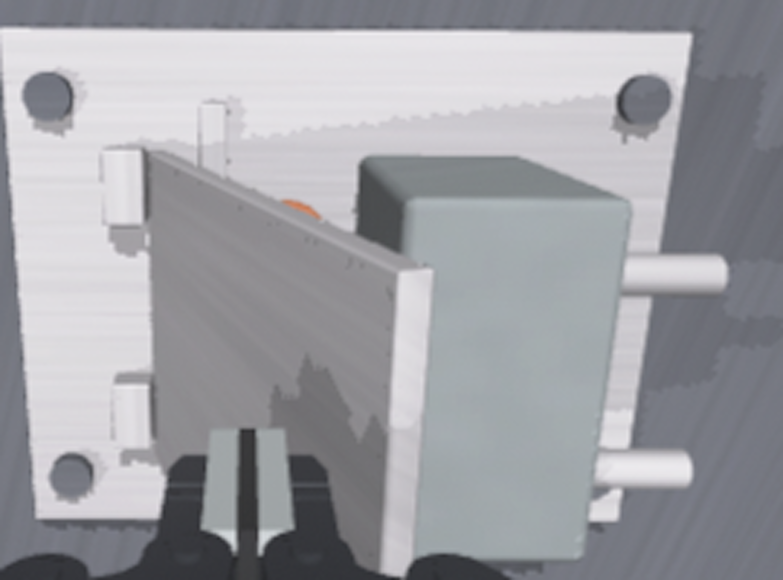

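View pics/d13.png

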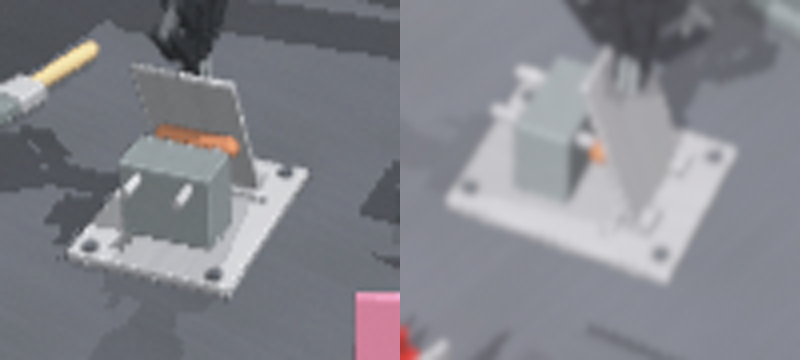

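```bash
python3 - <<'E'
import cv2
im=cv2.imread("pics/wrist12.png")[95:295,230:500]; cv2.imwrite("pics/w12c.png",cv2.resize(im,None,fx=2.9,fy=2.9,interpolation=2))
E
```

```text
(no output)
```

View pics/w12c.png

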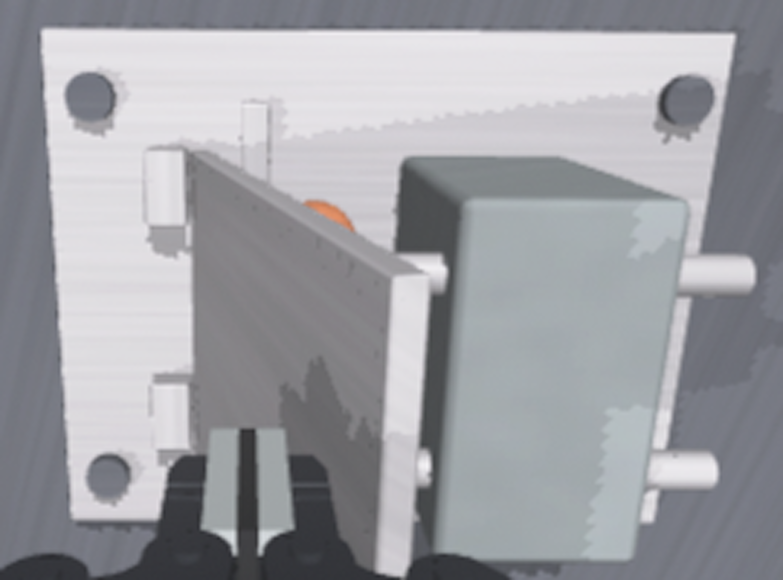

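```bash
cat > rod.py <<'E'
from h import *
def ray(pos,q,u,z):
    R,t=wrist_ex(np.array(pos),q); c=-R.T@t; d=R.T@np.linalg.inv(M["wrist"])@np.array([u[0],u[1],1]); X=c+d*(z-c[2])/d[2]
    v=X[:2]-[.5447,-.1824]; a=.2888; return np.round(1000*np.array([np.cos(a)*v[0]+np.sin(a)*v[1],-np.sin(a)*v[0]+np.cos(a)*v[1]]),1)
B=lambda x,y:np.array((230+x/2.9-.4,95+y/2.9-.4))
E
python3 - <<'E'
from rod import *
a=([.5555,-.1809,.134],[-.5669,.567,-.4228,.4224]); b=([.5671,-.1776,.1343],[.5669,-.5669,.4226,-.4226])
for n,p,l in (("12",a,[(755,274,.075),(718,469,.075),(690,205,.088),(737,35,.01)]),("13",b,[(727,274,.075),(692,469,.075),(632,203,.088),(692,35,.01)])):
    for u in l: print(n,u,ray(*p,B(*u[:2]),u[2]))
E
```

```text
12 (755, 274, 0.075) [128.1  24.8]
12 (718, 469, 0.075) [127.8 -25.5]
12 (690, 205, 0.088) [103.6  43.2]
12 (737, 35, 0.01) [150.4  78.7]
13 (727, 274, 0.075) [133.9  24.6]
13 (692, 469, 0.075) [133.6 -25.9]
13 (632, 203, 0.088) [103.5  43.4]
13 (692, 35, 0.01) [149.8  78.5]
```

Call:
{"api": "play_rows", "payload": {"slide": [[0,0,0.1],[0,0,0.1],[0,0,0.1],[0,0,0.1],[0,0,0.1],[0,0,0.1],[0,0,0],[0,0,0],[0,0,0],[0,0,0]], "yaw": [0,0,0,0,0,0,0,0,0,0], "grip": [1,1,1,1,1,1,1,1,1,1]}}

```text
time: 16.25
tool_pos: [0.5725, -0.176, 0.1341]
tool_rot: [-0.567, 0.567, -0.423, 0.422]
contact_force: [-5.1, -1.0, -1.9]
gripper_width: 0.002
```

```bash
python3 snap.py 14 wrist side scene; python3 dd.py 14
python3 - <<'E'
import cv2
im=cv2.imread("pics/wrist14.png")[95:295,230:500]; cv2.imwrite("pics/w14c.png",cv2.resize(im,None,fx=2.9,fy=2.9,interpolation=2))
E
```

```text
16.25 [ 0.5725 -0.176   0.1341] [-0.5667  0.5672 -0.4229  0.4223] F [-5.07 -1.01 -1.86] w 0.002
```

View pics/w14c.png

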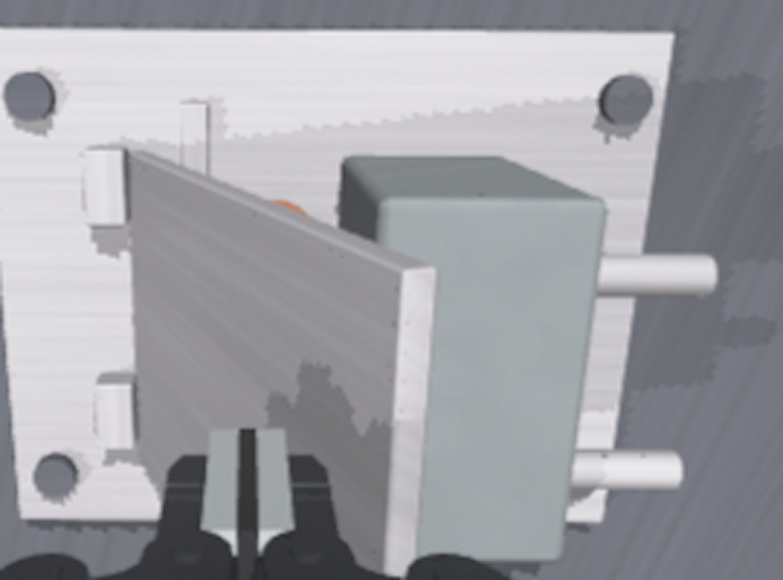

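View pics/d14.png

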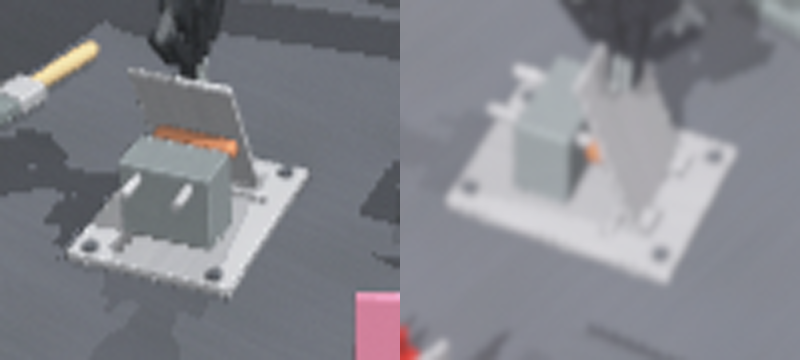

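```bash
python3 - <<'E'
from rod import *
b=([.5725,-.176,.1341],[-.5667,.5672,-.4229,.4223])
for u in [(717,275,.075),(682,470,.075),(605,203,.088),(674,35,.01)]: print(u,ray(*b,B(*u[:2]),u[2]))
E
```

```text
(717, 275, 0.075) [137.   24.4]
(682, 470, 0.075) [136.5 -26. ]
(605, 203, 0.088) [103.3  43.5]
(674, 35, 0.01) [150.   78.5]
```

Call:
{"api": "play_rows", "payload": {"slide": [[0,0,0.1],[0,0,0.1],[0,0,0],[0,0,0],[0,0,0],[0,0,0],[0,0,0],[0,0,0],[0,0,0],[0,0,0]], "yaw": [0,0,0,0,0,0,0,0,0,0], "grip": [1,1,1,1,1,1,1,1,1,1]}}

```text
time: 17.4
tool_pos: [0.5742, -0.1754, 0.134]
tool_rot: [-0.567, 0.567, -0.423, 0.422]
contact_force: [-6.7, -1.6, -2.0]
gripper_width: -0.002
```

```bash
python3 snap.py 15 wrist side scene; python3 dd.py 15
python3 - <<'E'
import cv2
im=cv2.imread("pics/wrist15.png")[95:295,230:500]; cv2.imwrite("pics/w15c.png",cv2.resize(im,None,fx=2.9,fy=2.9,interpolation=2))
E
```

```text
17.4 [ 0.5742 -0.1754  0.134 ] [-0.5665  0.5673 -0.423   0.4222] F [-6.7  -1.62 -2.  ] w -0.002
```

View pics/w15c.png

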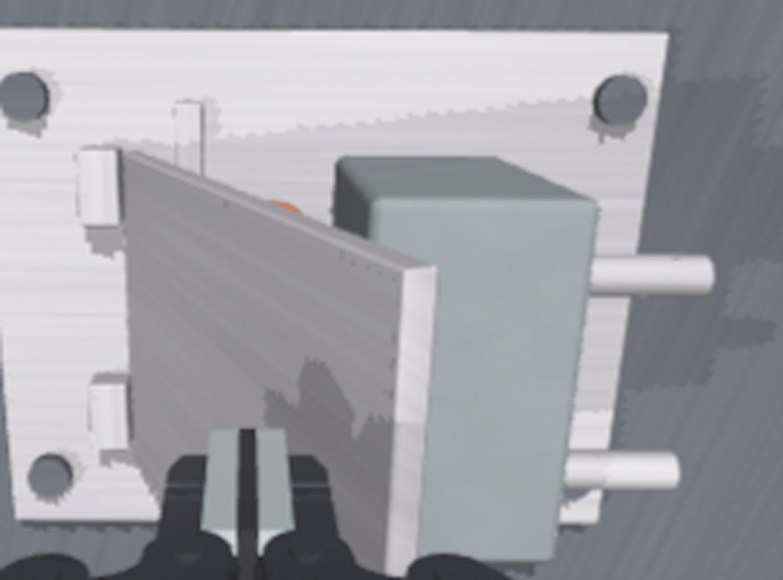

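View pics/d15.png

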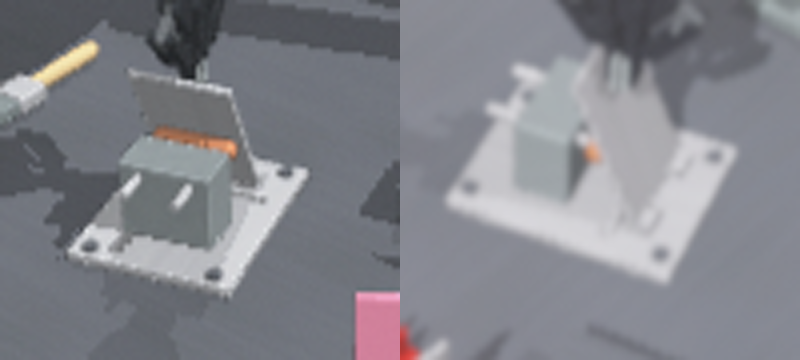

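```bash
python3 - <<'E'
from rod import *
b=([.5742,-.1754,.134],[-.5665,.5673,-.423,.4222])
for u in [(714,275,.075),(679,470,.075),(597,203,.088),(668,35,.01)]: print(u,ray(*b,B(*u[:2]),u[2]))
# foot far corner rear-edge
print(ray(*b,B(127,150),.011))
E
```

```text
(714, 275, 0.075) [137.9  24.5]
(679, 470, 0.075) [137.5 -25.8]
(597, 203, 0.088) [103.3  43.6]
(668, 35, 0.01) [149.9  78.6]
[-6.4 45.8]
```

Call:
{"api": "play_rows", "payload": {"slide": [[0,0,0],[0,0,0],[0,0,0],[0,0,0],[0,0,0]], "yaw": [0,0,0,0,0], "grip": [1,1,1,1,1]}}

```text
time: 18.05
tool_pos: [0.5742, -0.1754, 0.1339]
tool_rot: [-0.567, 0.567, -0.423, 0.422]
contact_force: [-6.3, -2.0, -1.8]
gripper_width: -0.0
```

```bash
python3 -c "
from plant import workorder;print(workorder.job_done())"
```

```text
the job is handed in; nothing more can be done
None
```

I took the larger steel plate out of the rack and stood it in the jig channel. I let go of it there, leaning on the nose bar, then pressed it with closed fingers and handed the job in at about 18 s while still holding the push. The hand-in gave no verdict.

- **Let-go check:** with the arm lifted clear, the foot measured about x −1 mm and y −4 mm in the jig frame, and the lean was about 0.20 rad. The bar looked fully out, but I did not measure it until after the arm came back down. Just before contact, the rod tips read as if the bar were 3 mm in, against its nominal position. I put that down to camera calibration and took that reading as zero.
- **Final check:** the guide rods had moved about 9.8 mm from that zero, so the bar is at roughly half its travel (about 12.6 mm in if the zero was wrong). By the stated spring rate that is about 10 N on the bar.
- **Push:** the arm's force reading was about 6.6–6.9 N and did not drift over the last 0.6 s. I could not measure the force on the bar directly.
- **Foot:** in the last wrist picture it is still in the channel, almost against the toe lugs and about 4 mm off the jig's middle.
- **Other objects:** I saw no contact with the offcut, tube, hammer or brush. I did not measure their positions again after the move.

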